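# Lift the tool rest out of the lathe banjo and hold it

## Task

I want to brush the chips out of the tool-rest socket on the lathe, so take the tool rest out for me: first loosen it by pressing the clamp lever on the side of the socket all the way down, then draw the rest up out of its socket. Keep it in the air above the socket, its post a few centimetres clear, level and still, and finish while you are still holding it; leave the bowl, the gouge and the tin on the bench where they are.

Things in the scene. Friction and masses are not known exactly. Their poses are not given: they have to be found in the camera images.
- rest_bar (a point): TOOL REST: middle of its bar, 22 mm below the bar's top edge and 36 mm above the shoulder that sits on the socket; centre of mass just under this point. Axes: x through the thickness, y along the bar, z up along the post. To grip: two flat upright faces 12 mm apart, in the middle 56 mm of the bar, from 22 mm below to 16 mm above this point. A 29 mm round collar fills the lowest 14 mm
- rest_foot (a point): lower end of the tool rest's post, on the post's axis, 97.5 mm below rest_bar; same axes
- tool_rest: TOOL REST, loose, 0.45 to 0.7 kg: a T of dark cast iron with a bright round steel rod, 12 mm thick and 150 mm long, along its top and a 16 mm round steel post below. Origin on the post's axis at the shoulder, 36 mm below rest_bar; same axes
- socket_mouth (a point): middle of the open top of the banjo's socket: an upright dark iron tube in front of the bed, 48 mm across, 70 mm deep, bore 17.6 mm. The post stands in it 61.5 mm deep with under 1 mm of play all round; the rest's shoulder sits on this top, 160 mm above the bench. z up, x from the socket towards the bed
- banjo: BANJO: dark iron casting fixed on the lathe bed that carries the socket: a flat slab up to 32 mm above the bed. Origin on the bed's top at its bolt, 110 mm in +x from the socket's axis; axes as the socket's. It does not move, but its place on the bed and its yaw differ each time
- clamp_lever (a joint): clamp lever, rad: 0 = clamped, the lever points towards the robot (-x of the banjo) and 45 degrees up; grows as it is pressed down; 1.15 = stop, fully loose, lever 21 degrees below level. Stiff (about 3 N at the ball), stays where it is left. Starts between 0 and 0.2
- lever_ball (a point): centre of the black ball, 22 mm across, at the end of the clamp lever: a 10 mm steel rod, 85 mm from pivot to ball
- lever_pivot (a point): point on the clamp lever's pivot axis in the plane in which the lever swings: 42 mm in -y of the socket's axis and 20 mm below socket_mouth. The axis is the banjo's y axis. Fixed to the banjo; same axes as the banjo
- lathe: LATHE, fixed; origin on the bench under mid-bed, y along the bed. Bed 124 mm wide, top 90 mm up, y -420 to 520 mm. Headstock (335 mm high, x within 75 mm) from y 360 mm, with chuck and a wooden bowl 125 mm across (axis 225 mm up) reaching to y 240 mm; tailstock (285 mm high) from y -230 to -485 mm
- small_bowl: bystander: wooden bowl, 124 mm across, 52 mm high, on the bench; origin under its middle
- gouge: bystander: turning gouge lying on the bench, 425 mm long, 34 mm high; origin on the bench where handle meets blade (220 mm from handle end), x along the blade
- wax_tin: bystander: bright metal tin, 72 mm across, 52 mm high; origin under its middle
Mind the look-alikes: they are no part of the job. Of the things like the tool_rest, leave any that is orange; of the rest the smaller one is meant.

How it is judged:
By the outcome, as a careful person would: the job done as asked, in the order asked, and still so for the second after the job is handed in, while the arm keeps its last pose, push and grip.
It also fails if it takes over 54 s, if anything falls off the work surface, if the arm or the gripper's body presses on something with over 40 N, if the wrist force passes 120 N, or if a joint passes its speed limit or range.

## Robot

A 6-joint arm with a two-finger parallel gripper is mounted at the origin on the work surface. World frame = base frame: x ahead of the robot, y to its left, z up, the work surface at z = 0. Lengths are in m, angles in rad, forces in N, time in s.
With the tool pointing down it reaches from about 0.35 to 0.875 m from the base axis. Payload 4.2 kg.
Tool frame: the origin (TCP) lies on the centre line of the jaws, within the pads' length; the fingertips stand 19 mm ahead of it and the grasp point (between the pads) is the TCP; z points along the fingers, y is the line along which they close (so a half turn about z gives the same grasp; the last joint's range is limited). The gripper opens to 87 mm and grips with 3 to 60 N. Pads are 19 mm wide; open, the fingers measure 117 mm over their backs; the gripper's body (75 mm by 190 mm) begins 51 mm behind the grasp point.
Start: joints at [1.502, 0.385, 0.008, 0, -1.194, -0.259], TCP at [0.201, 0.592, 0.242] pointing down, gripper open.
Joint ranges: [-3.14, 3.14], [-1.21, 2.06], [-1.07, 1.41], [-3.16, 2.05], [-2.99, -0.16], [-3.1, 3.1]. Speed limits (rad/s): [2.79, 2.79, 3.14, 3.14, 3.14, 3.14].

## Interface

Orientations are given as a rotation vector (axis times angle).
In Python, from rig import robot gives the robot as it stands. The module is installed in compiled form; this text tells all that it offers.
- The arm moves only by the shell command python3 -m crank 'ROWS' [OPENING] [FORCE]. ROWS is JSON, a list of rows, each a list of 2 entries, a list of its own where there are three numbers: the shift along the world's x, y, z normalised to -1 to 1, where 1 is 3 cm, then the turn, a rotation vector about the world's x, y, z normalised to -1 to 1, where 1 is 4 degrees. A call has 1 to 12 rows; each row shifts and turns the commanded pose from where the row before left it; what a row does not reach is not made up. A row lasts 1/10 s, in which the tool goes at most 50 mm and 8.59 degrees, less where a joint would pass 70% of its speed; a pose out of reach is approached as far as the arm can. A call with a number of a shift or a turn outside -1 to 1 is refused whole. A call with a gripper value outside its range is refused whole. OPENING is the opening, from -1 (shut) to 1 (fully open), set as the call begins (- or left out, the last holds). The fingers move at their own pace and stop on an object; FORCE is the grip in N (left out, the last holds). Time passes only in rows, so rows that do not move let the fingers close. It gives the time, the measured TCP pose, the force, the opening and the grip force at its end, in the units of the state.
- robot.state(): the state, without advancing time (a new reading comes with each control period).
- robot.get_image(name): name is "side" or "top" or "wrist"; returns the picture (420x560x3 uint8, red, green, blue); there is no depth.
- robot.calibration(name): a dict with "mtx" (3x3 intrinsics, pixels), "dist" ([k1, k2, p1, p2, k3] as OpenCV has them; the pictures are not rectified), "position" and "orientation" of the camera in the world. Camera axes: x right, y down, z forward; pixel columns grow to the right and rows downward; lengths in m; the calibration is good to about 2 mm. A picture is of the moment at which its call begins: read the wrist's pose just before it. calibration takes no time and is no camera call; for the wrist camera it gives the pose at the moment of the call.
- robot.sign_off(): hands the job in; it is judged then, once.
The state is a dict: "clock": time; "joints": joint angles; "qvel": joint speeds; "joint_torque": joint torques, N m; "position": TCP position; "tool_rot": TCP orientation; "contact_force": force on the tool from outside, world axes, zero at the start; "ft_torque": the same for the moment, N m; "opening": finger opening in m; "grasp_force": force on a finger pad.
Only numpy, scipy, OpenCV 4.12 (cv2) and the standard library are available. Lean on these libraries where they do the work, as an engineer would, in place of code of your own. Each camera call takes 0.05 s, during which the arm holds its last target. There are 200 camera calls.

## Working session

There is one attempt and no reset: what is moved stays moved. The work goes in short steps, Python scripts to look and compute and a shell command to move; the robot and the scene stay as the last step left them, time stands still between calls to the robot, and variables do not carry over. Pictures are saved under pics/ and viewed, at most 10 in all, crops included, and the job is handed in when it is done.

```bash
mkdir -p pics
python3 - <<'E'
from rig import robot
import cv2,numpy as np
for n in("side","top","wrist"):
    c=robot.calibration(n);print(n,np.round(c["mtx"],1).tolist(),np.round(c["dist"],3),np.round(c["position"],3),np.round(c["orientation"],3))
ims={n:robot.get_image(n)[:,:,::-1] for n in("side","top")}
for n in ims: cv2.imwrite(f"pics/{n}0.png",ims[n])
s=robot.state();print(s["clock"],s["position"],s["tool_rot"],s["opening"])
E
```

```text
side [[419.9, 0.0, 287.4], [0.0, 419.9, 214.3], [0.0, 0.0, 1.0]] [-0.064  0.     0.     0.     0.   ] [-0.099 -0.678  1.169] [-2.289  0.834 -0.338]
top [[540.4, 0.0, 281.0], [0.0, 540.4, 213.0], [0.0, 0.0, 1.0]] [-0.163  0.     0.     0.     0.   ] [0.435 0.027 1.781] [-2.2    2.19  -0.056]
wrist [[345.2, 0.0, 276.9], [0.0, 345.2, 209.4], [0.0, 0.0, 1.0]] [-0.031  0.     0.     0.     0.   ] [0.279 0.564 0.385] [ 1.712 -2.392 -0.362]
0.1 [0.20105914 0.59126871 0.24060634] [ 3.09760188e+00 -5.12499960e-01 -2.95101530e-04] 0.08727663717948057
```

View pics/side0.png

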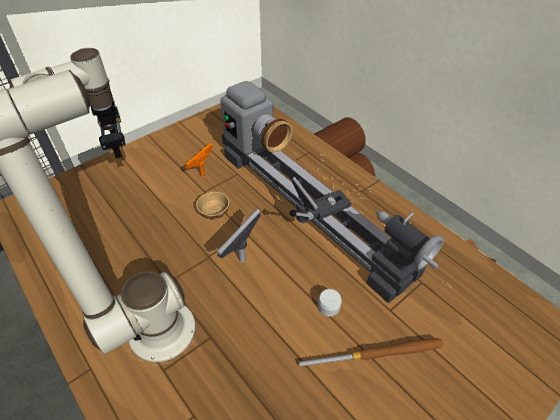

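View pics/top0.png

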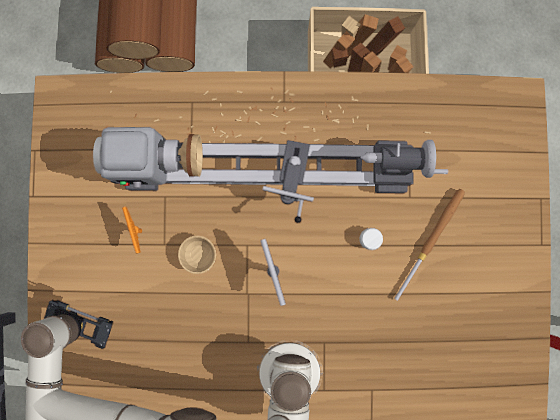

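Candidates for the tool rest:
- Orange at top (132,230): excluded by its colour.
- Large grey one standing on the bench at top (272,272).
- Smaller grey one in the socket at top (288,194), side (303,193): this fits, as it is the smaller non-orange one and sits in the banjo.

I'll confirm with an enlarged crop.

Run:
```python
import cv2,numpy as np
t=cv2.imread("pics/top0.png")[130:230,240:340];s=cv2.imread("pics/side0.png")[160:260,260:360]
o=np.hstack([cv2.resize(i,(400,400),interpolation=cv2.INTER_CUBIC) for i in(t,s)])
cv2.imwrite("pics/crop0.png",o)
```

```text
(no output)
```

View pics/crop0.png

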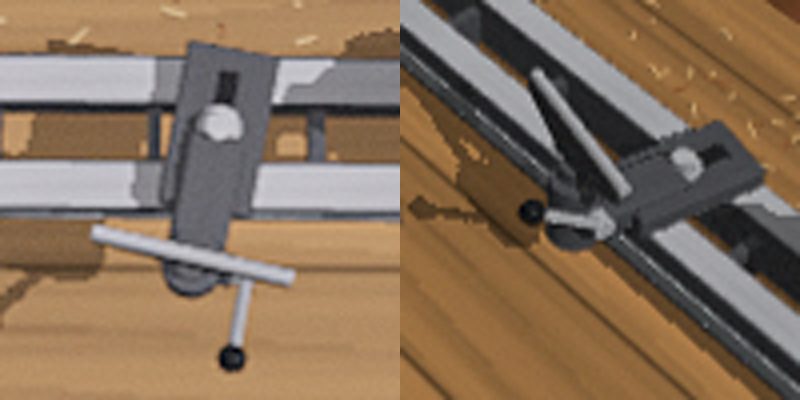

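The crop shows the smaller dark-grey T in the banjo socket. Its rod runs from top (263.7,188) to (313.2,199.3), and from side (294,178) to (316.7,207.5). The lever ball is at top (298,219.5) and side (292.7,212.7). This is the rest that is meant.

```bash
cat > h.py <<'E'
from rig import robot
import cv2,numpy as np
from scipy.spatial.transform import Rotation as R
def ray(c,p):
    if isinstance(c,str): c=robot.calibration(c)
    u=cv2.undistortPoints(np.array([[p]],float),np.array(c["mtx"]),np.array(c["dist"])).ravel()
    d=R.from_rotvec(c["orientation"]).apply([u[0],u[1],1]);return np.array(c["position"]),d/np.linalg.norm(d)
def plane(c,p,z):
    o,d=ray(c,p);return o+d*(z-o[2])/d[2]
def tri(obs):
    A=np.zeros((3,3));b=np.zeros(3);L=[ray(*o) for o in obs]
    for o,d in L:
        P=np.eye(3)-np.outer(d,d);A+=P;b+=P@o
    x=np.linalg.solve(A,b);return x,[np.linalg.norm(np.cross(x-o,d))for o,d in L]
def proj(c,X):
    if isinstance(c,str): c=robot.calibration(c)
    r=R.from_rotvec(c["orientation"]).inv();rv=r.as_rotvec();t=-r.apply(c["position"])
    return cv2.projectPoints(np.array(X,float).reshape(-1,3),rv,t,np.array(c["mtx"]),np.array(c["dist"]))[0].reshape(-1,2)
E
python3 - <<'E'
from h import *
np.set_printoptions(precision=4,suppress=True)
print("ball",tri([("top",(298,219.5)),("side",(292.7,212.7))]))
a=plane("top",(263.7,188),.212);b=plane("top",(313.2,199.3),.212)
print("rod",a,b,(a+b)/2,np.linalg.norm(a-b),"yaw",np.degrees(np.arctan2(*(-(a-b)[[0]]),(a-b)[1])))
print(tri([("top",(263.7,188)),("side",(294,178))]),tri([("top",(313.2,199.3)),("side",(316.7,207.5))]))
# big rest for comparison, banjo slab edges at z .122
for e in [((190,43),(170,170)),((277,58),(252,215))]:
    p,q=[plane("top",(240+x/4,130+y/4),.122) for x,y in e];print("slab",p,q,np.degrees(np.arctan2((p-q)[1],(p-q)[0])))
print("lever end",plane("top",(240+245/4,130+285/4),.15))
s=robot.state();print(R.from_rotvec(s["tool_rot"]).as_matrix())
w=robot.calibration("wrist");T=R.from_rotvec(s["tool_rot"])
print("cam in tool",T.inv().apply(np.array(w["position"])-s["position"]),(T.inv()*R.from_rotvec(w["orientation"])).as_matrix())
E
```

```text
ball (array([ 0.4977, -0.0222,  0.1939]), [np.float64(0.0004209366170906033), np.float64(0.0004209366170906353)])
rod [0.5888 0.0784 0.212 ] [ 0.5564 -0.0661  0.212 ] [0.5726 0.0062 0.212 ] 0.14802391788971636 yaw -12.62119915331033
(array([0.5885, 0.0781, 0.2161]), [np.float64(0.00021683119340019238), np.float64(0.0002168311933999388)]) (array([ 0.5566, -0.0663,  0.2139]), [np.float64(0.000470597693871037), np.float64(0.00047059769387107297)])
slab [0.7454 0.0085 0.122 ] [0.646  0.0236 0.122 ] -8.61640171795244
slab [ 0.734 -0.059  0.122] [ 0.6113 -0.0398  0.122 ] -8.907492483104788
lever end [ 0.5551 -0.0335  0.15  ]
[[ 0.9467 -0.3221 -0.0005]
 [-0.3221 -0.9467 -0.0018]
 [ 0.0001  0.0019 -1.    ]]
cam in tool [ 0.0831  0.0008 -0.1445] [[-0.     -0.9547 -0.2976]
 [ 1.     -0.0001  0.0002]
 [-0.0003 -0.2976  0.9547]]
```

```bash
python3 -m crank '[[[0,0,1],[0,0,0]],[[0,0,1],[0,0,0]],[[0.48,-1,0],[0,0,1]],[[0.48,-1,0],[0,0,1]],[[0.48,-1,0],[0,0,0]],[[0.48,-1,0],[0,0,0]],[[0.48,-1,0],[0,0,0]],[[0.48,-1,0],[0,0,0]],[[0.48,-1,0],[0,0,0]],[[0.48,-1,0],[0,0,0]],[[0.48,-1,0],[0,0,0]],[[0.48,-1,0],[0,0,0]]]' -1
python3 -m crank '[[[0.48,-1,0],[0,0,0]],[[0.48,-1,0],[0,0,0]],[[0.48,-1,0],[0,0,0]],[[0.48,-1,0],[0,0,0]],[[0.48,-1,0],[0,0,0]],[[0.48,-1,0],[0,0,0]],[[0.48,-1,0],[0,0,0]],[[0.48,-1,0],[0,0,0]],[[0.48,-1,0],[0,0,0]],[[0,-1,0],[0,0,0]],[[0,0,0],[0,0,0]]]'
python3 - <<'E'
from h import *
np.set_printoptions(precision=4,suppress=True)
c=robot.calibration("wrist");s=robot.state();im=robot.get_image("wrist")[:,:,::-1]
cv2.imwrite("pics/w1.png",im)
print(s["position"],s["tool_rot"],s["joints"],s["contact_force"]);import json
json.dump({k:np.array(v).tolist() for k,v in c.items()},open("w1.json","w"))
E
```

```text
clock: 1.3
position: [0.3453, 0.2902, 0.3012]
tool_rot: [3.127, -0.295, -0.001]
contact_force: [0.2, -0.4, 0.2]
opening: 0.0024
grasp_force: 0.0
clock: 2.4
position: [0.4745, -0.0108, 0.3009]
tool_rot: [3.126, -0.302, -0.003]
contact_force: [-0.1, 0.3, 0.9]
opening: 0.0007
grasp_force: 0.0
[ 0.4745 -0.0108  0.3009] [ 3.1262 -0.3017 -0.0028] [ 0.3207  0.0848 -0.2413  0.     -1.2466  1.0577] [-0.0735  0.3178  0.8723]
```

View pics/w1.png

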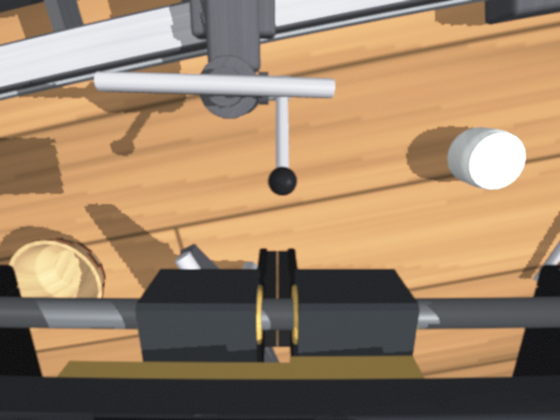

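The wrist view shows the ball at (283,181), the rod from (97,81) to (334,88), the socket below it near (231,88), and the fingers shut.

Run:
```python
from h import *
import json
np.set_printoptions(precision=4,suppress=True)
c=json.load(open("w1.json"))
print("ball",tri([("top",(298,219.5)),("side",(292.7,212.7)),(c,(283,181))]))
for z in(.19,.194):print(plane(c,(283,181),z))
a=plane(c,(97,81),.212);b=plane(c,(334,88),.212)
print(a,b,(a+b)/2,np.linalg.norm(a-b),np.degrees(np.arctan2(-(a-b)[0],(a-b)[1])))
print("socket rim front",plane(c,(231,117),.16),"slab dir",[plane(c,p,.122) for p in((205,0),(208,40))])
```

```text
ball (array([ 0.4984, -0.0217,  0.1926]), [np.float64(0.0009006794526942267), np.float64(0.0006094831891347194), np.float64(0.0007582863454535598)])
[ 0.4985 -0.0213  0.19  ]
[ 0.4994 -0.0214  0.194 ]
[0.5909 0.083  0.212 ] [ 0.5571 -0.0653  0.212 ] [0.574  0.0089 0.212 ] 0.15201523691705368 -12.844596923223571
socket rim front [0.5512 0.0105 0.16  ] slab dir [array([0.6474, 0.0154, 0.122 ]), array([0.617 , 0.0204, 0.122 ])]
```

```bash
python3 -m crank '[[[0.27,-0.12,-0.68],[0,0,0]],[[0.27,-0.12,-0.68],[0,0,0]],[[0.26,-0.12,-0.67],[0,0,0]],[[0,0,-0.3],[0,0,0]],[[0,0,-0.3],[0,0,0]],[[-0.13,0.01,-0.25],[0,0,0]],[[-0.13,0.01,-0.25],[0,0,0]],[[-0.1,0.01,-0.25],[0,0,0]],[[0,0,0],[0,0,0]]]'
python3 -m crank '[[[-0.08,0.01,-0.25],[0,0,0]],[[-0.05,0,-0.25],[0,0,0]],[[-0.03,0,-0.25],[0,0,0]],[[0,0,-0.25],[0,0,0]],[[0.03,0,-0.25],[0,0,0]],[[0,0,0],[0,0,0]]]'
```

```text
clock: 3.35
position: [0.4873, -0.0181, 0.1995]
tool_rot: [-3.128, 0.295, 0.0]
contact_force: [-0.1, -1.1, 0.6]
opening: 0.0006
grasp_force: 0.0
clock: 3.95
position: [0.484, -0.018, 0.1613]
tool_rot: [3.127, -0.295, -0.002]
contact_force: [-0.7, 1.0, 0.8]
opening: 0.0005
grasp_force: 0.0
```

Run:
```python
from h import *
im=robot.get_image("wrist")[:,:,::-1];s=robot.get_image("side")[:,:,::-1]
cv2.imwrite("pics/w2.png",np.hstack([cv2.resize(im[0:360,100:460],(400,400)),cv2.resize(s[150:250,240:340],(400,400),interpolation=2)]))
```

```text
(no output)
```

View pics/w2.png

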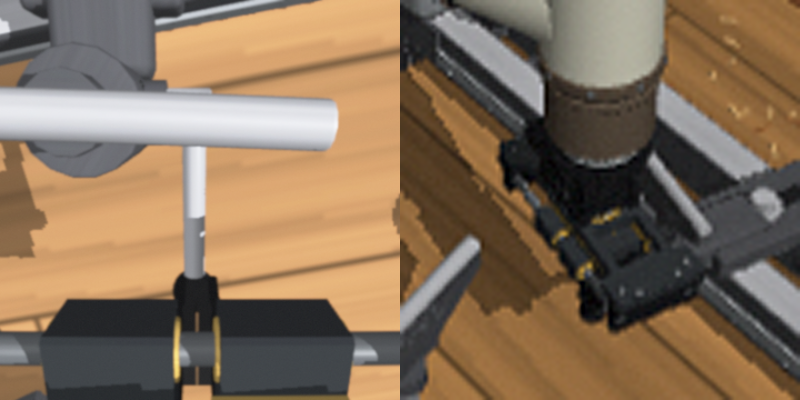

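The ball is under the fingertips (left panel, about (195,285)) and the lever is following, so I'll keep pressing.

```bash
python3 -m crank '[[[0.04,0,-0.25],[0,0,0]],[[0.05,0,-0.25],[0,0,0]],[[0.05,0,-0.1],[0,0,0]],[[0,0,0],[0,0,0]]]'
python3 -m crank '[[[0.02,0,-0.1],[0,0,0]],[[0,0,0],[0,0,0]]]'
```

```text
clock: 4.45
position: [0.4882, -0.0179, 0.1439]
tool_rot: [3.127, -0.295, -0.002]
contact_force: [1.0, 1.0, 0.2]
opening: 0.0002
grasp_force: 0.0
clock: 4.65
position: [0.4892, -0.0179, 0.1415]
tool_rot: [-3.128, 0.295, -0.001]
contact_force: [0.3, 0.4, 0.5]
opening: 0.0005
grasp_force: 0.0
```

```bash
python3 -m crank '[[[0,0,-0.1],[0,0,0]],[[0,0,0],[0,0,0]]]'
```

```text
clock: 4.85
position: [0.4896, -0.0179, 0.1396]
tool_rot: [3.128, -0.294, 0.003]
contact_force: [-1.1, -0.0, 5.0]
opening: 0.0004
grasp_force: 2.6
```

```bash
python3 -m crank '[[[0,0,-0.1],[0,0,0]],[[0,0,0],[0,0,0]]]'
```

```text
clock: 5.05
position: [0.4898, -0.0179, 0.1389]
tool_rot: [3.127, -0.292, 0.004]
contact_force: [-5.8, 0.8, 19.8]
opening: 0.0008
grasp_force: 9.7
```

```bash
python3 -m crank '[[[0,0,-0.07],[0,0,0]],[[0,0,0],[0,0,0]]]'
```

```text
clock: 5.25
position: [0.4899, -0.0179, 0.1385]
tool_rot: [3.127, -0.291, 0.005]
contact_force: [-9.5, 1.6, 29.2]
opening: 0.0002
grasp_force: 14.8
```

Pressing now gives 29 N at the height expected for the stop, so the lever is fully down. Next I'll rise and turn to the grasp orientation above the bar.

```bash
python3 -m crank '[[[0,0,1],[0,0,0]],[[0,0,1],[0,0,0]],[[0,0,1],[0,0,0]],[[0,0,1],[0,0,0]],[[0,0,1],[0,0,0]],[[0.2,0.06,0],[0,0,-1]],[[0.2,0.06,0],[0,0,-1]],[[0.2,0.06,0],[0,0,-1]],[[0.2,0.06,0],[0,0,-1]],[[0.2,0.06,0],[0,0,-1]],[[0.2,0.06,0],[0,0,-1]],[[0.2,0.06,0],[0,0,-1]]]' 1
python3 -m crank '[[[0.2,0.06,0],[0,0,-1]],[[0.2,0.06,0],[0,0,-1]],[[0.2,0.06,0],[0,0,-1]],[[0.2,0.06,0],[0,0,-1]],[[0.2,0.06,0],[0,0,-1]],[[0.2,0.06,0],[0,0,-1]],[[0.2,0.06,0],[0,0,-1]],[[0.2,0,0],[0,0,-1]],[[0,0,0],[0,0,-1]],[[0,0,0],[0,0,-1]],[[0,0,0],[0,0,-1]],[[0,0,0],[0,0,-1]]]'
python3 -m crank '[[[0,0,0],[0,0,-1]],[[0,0,0],[0,0,-1]],[[0,0,0],[0,0,-1]],[[0,0,0],[0,0,-1]],[[0,0,0],[0,0,0]]]'
python3 - <<'E'
from h import *
import json
c=robot.calibration("wrist");s=robot.state();im=robot.get_image("wrist")[:,:,::-1]
cv2.imwrite("pics/w3.png",im);print(s["joints"],2*np.degrees(np.arctan2(s["tool_rot"][1],s["tool_rot"][0])))
json.dump({k:np.array(v).tolist() for k,v in c.items()},open("w3.json","w"))
E
```

```text
clock: 6.45
position: [0.531, -0.0051, 0.2832]
tool_rot: [-2.962, 1.047, 0.0]
contact_force: [-0.8, -1.0, 0.1]
opening: 0.0846
grasp_force: 0.0
clock: 7.65
position: [0.5788, 0.0074, 0.2831]
tool_rot: [2.28, -2.162, -0.001]
contact_force: [0.5, -0.5, -0.4]
opening: 0.087
grasp_force: 0.0
clock: 8.15
position: [0.5788, 0.0074, 0.2832]
tool_rot: [1.96, -2.455, -0.001]
contact_force: [0.6, 0.2, -0.1]
opening: 0.0868
grasp_force: 0.0
[ 2.92352886e-01  2.80012577e-01 -4.03268497e-02 -3.61183323e-04
 -1.25072618e+00 -5.15230638e-01] -102.77646831499844
```

View pics/w3.png

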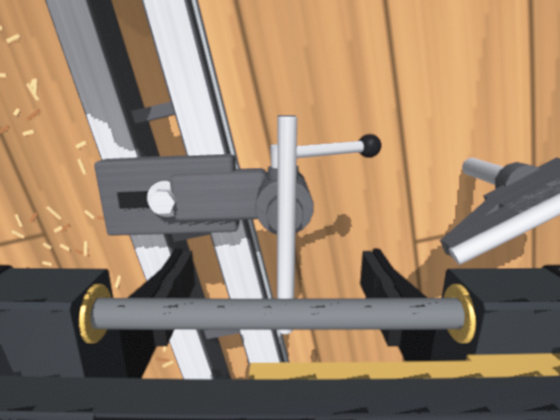

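The wrist view shows the rod between the open fingers, from (287,117) running down past (286,270). The lever ball is now at (370,146).

Run:
```python
from h import *
import json
np.set_printoptions(precision=4,suppress=True)
c=json.load(open("w3.json"));im=cv2.imread("pics/w3.png").astype(int)
for v in(130,150,250,280):
    g=im[v,265:310].min(1);u=np.where(g>150)[0]+265;print(v,u.min(),u.max())
a=plane(c,(287.3,117),.212);b=plane(c,(286,270),.212);d=(a-b)/np.linalg.norm(a-b)
print(a,b,"yaw",np.degrees(np.arctan2(d[0],-d[1])), "mid",a-.075*d*np.sign(d@np.array([0,-1,0])))
print("ball",plane(c,(370,146),.1095),"top proj of expected",proj("top",[.4885,-.02,.1095]))
```

```text
130 278 295
150 271 309
250 278 293
280 265 292
[ 0.557 -0.064  0.212] [0.5796 0.0361 0.212 ] yaw -12.76985550363181 mid [0.5735 0.0092 0.212 ]
ball [ 0.4865 -0.0175  0.1095] top proj of expected [[296.3385 223.6476]]
```

```bash
python3 -m crank '[[[-0.18,0.03,-0.3],[0,0,0]],[[0,0,-0.6],[0,0,0]],[[0,0,-0.6],[0,0,0]],[[0,0,-0.6],[0,0,0]],[[0,0,-0.5],[0,0,0]],[[0,0,-0.23],[0,0,0]],[[0,0,0],[0,0,0]]]'
python3 -m crank '[[[0,0,0],[0,0,0]],[[0,0,0],[0,0,0]],[[0,0,0],[0,0,0]],[[0,0,0],[0,0,0]],[[0,0,0],[0,0,0]],[[0,0,0],[0,0,0]],[[0,0,0],[0,0,0]],[[0,0,0],[0,0,0]]]' -1 45
```

```text
clock: 8.9
position: [0.5726, 0.0081, 0.1973]
tool_rot: [1.959, -2.453, -0.002]
contact_force: [0.6, 0.4, -0.2]
opening: 0.0869
grasp_force: 0.0
clock: 9.7
position: [0.5735, 0.0082, 0.1986]
tool_rot: [-1.96, 2.455, -0.0]
contact_force: [0.3, -0.6, 0.6]
opening: 0.0311
grasp_force: 0.0
```

```bash
python3 -m crank '[[[0,0,0],[0,0,0]],[[0,0,0],[0,0,0]],[[0,0,0],[0,0,0]],[[0,0,0],[0,0,0]],[[0,0,0],[0,0,0]]]'
```

```text
clock: 10.2
position: [0.5732, 0.0082, 0.1986]
tool_rot: [1.96, -2.454, -0.001]
contact_force: [-1.0, 0.6, 0.6]
opening: 0.0112
grasp_force: 45.0
```

```bash
python3 -m crank '[[[0,0,0.15],[0,0,0]],[[0,0,0.2],[0,0,0]],[[0,0,0],[0,0,0]]]'
```

```text
clock: 10.5
position: [0.5734, 0.0081, 0.2093]
tool_rot: [1.96, -2.455, -0.0]
contact_force: [0.5, -0.3, -5.8]
opening: 0.0115
grasp_force: 45.0
```

The load is only the rest's weight (5.8 N), so it is free. I'll continue up to about 97 mm of total lift.

```bash
python3 -m crank '[[[0,0,0.2],[0,0,0]],[[0,0,0.25],[0,0,0]],[[0,0,0.25],[0,0,0]],[[0,0,0.25],[0,0,0]],[[0,0,0.25],[0,0,0]],[[0,0,0.25],[0,0,0]],[[0,0,0.3],[0,0,0]],[[0,0,0.3],[0,0,0]],[[0,0,0.3],[0,0,0]],[[0,0,0.3],[0,0,0]],[[0,0,0.2],[0,0,0]],[[0,0,0.1],[0,0,0]]]'
python3 -m crank '[[[0,0,0],[0,0,0]],[[0,0,0],[0,0,0]],[[0,0,0],[0,0,0]],[[0,0,0],[0,0,0]],[[0,0,0],[0,0,0]]]'
python3 - <<'E'
from h import *
a=robot.get_image("wrist")[:,:,::-1];s=robot.get_image("side")[:,:,::-1]
cv2.imwrite("pics/w4.png",np.hstack([cv2.resize(a[:,70:490],(400,400)),cv2.resize(s[120:260,220:360],(400,400),interpolation=2)]))
E
```

```text
clock: 11.7
position: [0.5737, 0.0083, 0.2986]
tool_rot: [-1.96, 2.454, -0.001]
contact_force: [-0.2, -1.2, -6.2]
opening: 0.0118
grasp_force: 45.0
clock: 12.2
position: [0.5734, 0.0082, 0.2974]
tool_rot: [1.96, -2.455, -0.0]
contact_force: [0.5, 0.5, -6.2]
opening: 0.0121
grasp_force: 45.0
```

View pics/w4.png

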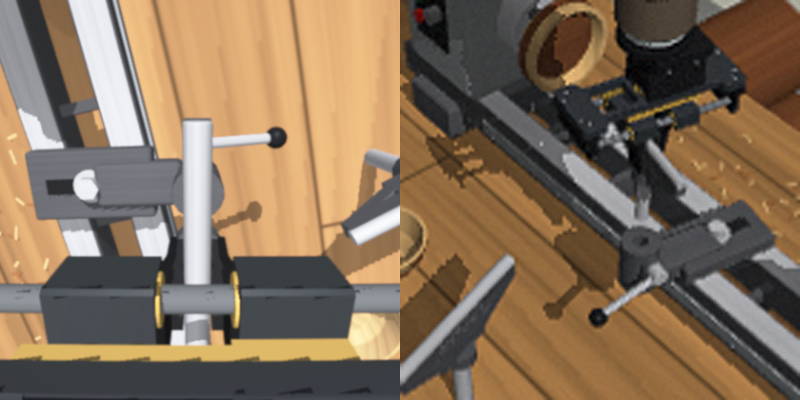

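The rest hangs level above the empty socket, with its post about 37 mm clear (side crop: post foot near (642,215), socket hole near (637,243)). The lever is down, with its ball at (598,317) in the crop.

```bash
python3 -c "
from rig import robot
print(robot.sign_off())"
```

```text
the job is handed in; nothing more can be done
None
```

I pressed the clamp lever down to its stop, then drew the tool rest out. It is held level and still above the socket, its post about 37 mm clear, the bowl, gouge and tin were never touched, and the job is handed in.

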